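# Free a lock case and hold its spring plunger half-way

### The arm

A 6-joint arm with a two-finger parallel gripper is mounted at the origin on the work surface. World frame = base frame: x ahead of the robot, y to its left, z up, the work surface at z = 0. Lengths are in m, angles in degrees, forces in N, time in s.
With the tool pointing down it reaches from about 0.3 to 0.75 m from the base axis. Payload 8.5 kg.
Tool frame: the origin (TCP) lies between the finger pads; the fingertips stand env.finger_overhang ahead of it and the grasp point (between the pads) lies 2 mm behind it (env.finger_overhang is the distance from the TCP to the fingertips, in m); z points along the fingers, y is the line along which they close (so a half turn about z gives the same grasp; the last joint's range is limited). The gripper opens to 85 mm and grips with 20 to 120 N. Pads are 22 mm wide; open, the fingers measure 114 mm over their backs; the gripper's body (76 mm by 85 mm) begins 54 mm behind the grasp point. The pads swing forward as they close: fully open they stand 13 mm farther back than shut.
Start: joints at [-84.013, 21.807, 74.336, -0, 83.858, -12.336], TCP at [0.173, -0.522, 0.212] pointing down, gripper open.
Joint ranges: [-178.18, 178.18], [-50.72, 133.34], [12.68, 142.11], [-81.47, 261.47], [9.98, 163.14], [-165.26, 165.26]. Speed limits (degrees/s): [136.94, 136.94, 180, 180, 180, 180].

### API

Orientations are given as a 3x3 rotation matrix whose columns are the frame's x, y, z axes.
In Python, from rig import env gives the robot as it stands. The module is installed in compiled form; this text tells all that it offers.
- The arm moves only by the tool jog_arm, never from a script. Its arguments are lists of equal length, an entry for each row: "hand": the finger opening in m, from 0 to 0.0854; "travel": the shift along the world's x, y, z in m, a list of three; "yaw": the turn about the world's z in rad. A call has exactly 5 rows; each row shifts and turns the commanded pose from where the row before left it; what a row does not reach is not made up. A row lasts 1/8 s, in which the tool goes at most 62.5 mm and 10.7 degrees, less where a joint would pass 70% of its speed; a pose out of reach is approached as far as the arm can. A call is refused whole if a number of a shift passes 0.0625 or a number of a turn 0.188, either way. A call with a gripper value outside its range is refused whole. The fingers move at their own pace and stop on an object; "grip_force" is the grip in N (left out, the last holds). Time passes only in rows, so rows that do not move let the fingers close, or fill a call up. It gives the time, the measured TCP pose, the force, the opening and the grip force at its end, in the units of the state.
- env.observe(): the state, without advancing time (a new reading comes with each control period).
- env.get_image(name): name is "side" or "top"; returns the picture (480x640x3 uint8, red, green, blue); there is no depth.
- env.calibration(name): a dict with "fx", "fy", "cx", "cy" (pixels), "k1" (the pictures are not rectified: a ray, as slopes to the right and down, at radius r is drawn at 1 + k1 r^2 times it, then the intrinsics apply), "position" and "rotation" of the camera in the world. Camera axes: x right, y down, z forward; pixel columns grow to the right and rows downward; lengths in m; the calibration is good to about 2 mm. A picture is of the moment at which its call begins. calibration takes no time and is no camera call.
- env.close_job(): hands the job in; it is judged then, once.
The state is a dict: "time_s": time; "q": joint angles; "qvel": joint speeds; "joint_efforts": joint torques, N m; "position": TCP position; "tool_rot": TCP orientation; "ft_force": force on the tool from outside, world axes, zero at the start; "wrist_torque": the same for the moment, N m; "grip_width": finger opening in m; "gripper_force": force on a finger pad.
Only numpy, scipy, OpenCV 4.12 (cv2) and the standard library are available. Lean on these libraries where they do the work, as an engineer would, in place of code of your own. Each camera call takes 0.05 s, during which the arm holds its last target. There are 200 camera calls.

### The job

Free the cover of the iron lock case on the counter: take the flat-bladed driver out of its oak block and with its blade turn both slotted screws anticlockwise (seen from above) to their stops, so that the slots lie along the case's long side. Only then, with the driver's tip, press the brass spring plunger between the screws half-way down (12 mm of its 24 mm, the dark groove on its stem level with the collar, never to the bottom), and finish while holding it there with the driver in the gripper. Keep the gripper itself off the screws and the plunger, and leave the other things on the counter where they are.

Things in the scene. Friction and masses are not known exactly. Their poses are not given: they have to be found in the camera images.
- driver_handle (a point): centre of the handle of the flat-bladed driver that stands upright in its block, blade down. Square pale wooden handle 26 x 26 mm, 70 mm long, flat sides square to the driver's x and y. The point is 85 mm above the blade's tip, 35 mm from the handle's top and from its shoulder; 89 mm above the counter at the start. x: along the blade's width, z: up the handle. 120 mm long in all, about 150 g
- driver_tip (a point): middle of the lower edge of the driver's steel blade, on its axis. Blade 22 mm wide (along x), 3.5 mm thick (along y), 18 mm high; above it a round shank 12 mm thick up to the handle's shoulder, 50 mm above the tip
- driver: the driver as a whole; origin at the tip, same axes as the two points above
- block: dark oak block fixed to the counter, 85 x 85 mm, 54 mm high, with a slot hole (25 x 15 mm) right through from above, long along its x; the driver hangs in it by the handle's shoulder with its blade along the hole. Lift it at least 55 mm to clear. Origin: centre of the underside
- case: dark iron lock case fixed to the counter, 90 mm along its x, 200 mm along its y (the long side), 30 mm high, with a short bolt nose at the +y end. Two slotted screws and, in the middle, a brass plunger in a brass collar stand on its top. Origin: centre of the underside. It is not always turned the same way
- slot_a (a point): steel screw head on the lock case, 62 mm from the plunger toward the case's +y end. Disc 32 mm across with two cheeks that leave a straight slot 7 mm wide, 8 mm deep, 28 mm long, open at both ends. Captive: turns on the spot, does not rise. The point is on its axis, on the slot's floor, 34 mm above the counter (cheek tops 8 mm higher). x: along the slot, z up
- slot_b (a point): steel screw head on the lock case, 62 mm from the plunger toward the case's -y end. Disc 32 mm across with two cheeks that leave a straight slot 7 mm wide, 8 mm deep, 28 mm long, open at both ends. Captive: turns on the spot, does not rise. The point is on its axis, on the slot's floor, 34 mm above the counter (cheek tops 8 mm higher). x: along the slot, z up
- screw_a (a joint): turn of screw a (slot_a), rad: 0 = slot across the case (along the case's x), grows anticlockwise seen from above to the stop at 1.57, where the slot lies along the case's long side. It starts between 0 and 0.5. Stiff (about 0.06 N m) and stays where it is left
- screw_b (a joint): turn of screw b (slot_b), rad: 0 = slot across the case (along the case's x), grows anticlockwise seen from above to the stop at 1.57, where the slot lies along the case's long side. It starts between 0 and 0.5. Stiff (about 0.06 N m) and stays where it is left
- cap_top (a point): centre of the flat top of the brass spring plunger in the middle of the case: a round cap 36 mm across, 8 mm thick, on a 20 mm stem with a dark groove round it, in a 38 mm collar. The point is 68 mm above the counter when it is up, 56 mm when pressed half-way
- plunger (a joint): travel of the plunger, m: 0 = up, 0.012 = half-way (groove level with the collar), 0.024 = bottom. The spring pushes back with about 2.3 N at the start, 6.5 N half-way, 10.7 N at the bottom, and returns it when let go
- lantern: bystander: copper lantern with an amber glass and a ring handle, 100 mm across, 190 mm tall; origin centre of the underside
- tally: bystander: notched birch tally stick, 14 x 190 x 12 mm, lying; origin centre of the underside
- candle: bystander: pewter candle holder with a stub of candle, 94 mm across, 90 mm tall; origin centre of the underside
- lockplate: bystander: rusty flat lock plate with a keyhole, 80 x 130 x 6 mm, lying; origin centre of the underside
There are look-alikes about, which are no part of the job. What is shaped like the block but orange is not meant.

How it is judged:
By the outcome, as a careful person would: the job done as asked, in the order asked, and still so for the second after the job is handed in, while the arm keeps its last pose, push and grip.
It also fails if it takes over 66 s, if anything falls off the work surface, if the arm or the gripper's body presses on something with over 40 N, if the wrist force passes 120 N, or if a joint passes its speed limit or range.

## Working session

There is one attempt and no reset: what is moved stays moved. The work goes in short steps, Python scripts to look and compute and a tool call to move; the robot and the scene stay as the last step left them, time stands still between calls to the robot, and variables do not carry over. Pictures are saved under pics/ and viewed, at most 10 in all, crops included, and the job is handed in when it is done.

Besides the shell and the picture viewer there is one more tool, called after ">>>" as name(argument=value, ...), one argument or row to a line, values as JSON. jog_arm: Moves the arm, as the interface text tells. Its arguments: {"type":"object","properties":{"hand":{"type":"array"},"travel":{"type":"array"},"yaw":{"type":"array"},"grip_force":{"type":"number"}},"required":["hand","travel","yaw"]}

```bash
mkdir -p pics; cat > h.py <<'E'
import numpy as np, cv2
from rig import env
def grab(n,f=None):
    im=cv2.cvtColor(env.get_image(n),cv2.COLOR_RGB2BGR)
    if f: cv2.imwrite('pics/'+f,im)
    return im
def ray(n,u,v):
    c=env.calibration(n)
    K=np.array([[c['fx'],0,c['cx']],[0,c['fy'],c['cy']],[0,0,1.]])
    p=cv2.undistortPoints(np.array([[[u,v]]],float),K,np.array([c['k1'],0,0,0,0.]))[0,0]
    d=np.array(c['rotation'])@np.array([p[0],p[1],1]); return np.array(c['position']),d
def onz(n,u,v,z):
    o,d=ray(n,u,v); return o+d*(z-o[2])/d[2]
def proj(n,P):
    c=env.calibration(n); q=np.array(c['rotation']).T@(np.array(P)-np.array(c['position']))
    x,y=q[0]/q[2],q[1]/q[2]; s=1+c['k1']*(x*x+y*y)
    return np.array([c['fx']*x*s+c['cx'],c['fy']*y*s+c['cy']])
E
python3 - <<'E'
from h import *
grab('top','t0.png');grab('side','s0.png')
for n in('top','side'):print(env.calibration(n))
print(env.observe(),env.finger_overhang)
E
```

```text
{'fx': 578.5810520925174, 'fy': 578.5810520925174, 'cx': 321.3894076244378, 'cy': 243.00637450195683, 'k1': -0.16340477446410132, 'position': array([0.34125757, 0.01212001, 1.39616969]), 'rotation': array([[-0.00599931, -0.98607838,  0.1661729 ],
       [-0.99993416,  0.00429005, -0.0106431 ],
       [ 0.00978204, -0.16622581, -0.98603919]])}
{'fx': 606.5219333527347, 'fy': 606.5219333527347, 'cx': 316.08989036756356, 'cy': 251.65029915993145, 'k1': -0.0598732444497081, 'position': array([-0.14075729,  1.0665203 ,  1.08281514]), 'rotation': array([[-0.82756886, -0.33748719,  0.4485891 ],
       [-0.56134818,  0.50355283, -0.65675168],
       [-0.00424304, -0.79532191, -0.60617246]])}
{'time_s': 0.1, 'q': array([-8.40117877e+01,  2.18380992e+01,  7.43798040e+01,  2.05607315e-04,
        8.38575378e+01, -1.23381647e+01]), 'qvel': array([ 0.04602516, -0.08763783, -0.02561592,  0.01718537, -0.09027881,
        0.07841156]), 'joint_efforts': array([ 6.04522022e-03, -4.49217939e+01, -2.31655633e+01, -1.11407024e-05,
        3.64951818e-03,  8.30628068e-06]), 'position': array([ 0.17288267, -0.52182047,  0.21126802]), 'tool_rot': array([[ 9.49280966e-01,  3.14429052e-01, -1.33814226e-04],
       [ 3.14428952e-01, -9.49280105e-01,  1.30988236e-03],
       [ 2.84837887e-04, -1.28552146e-03, -9.99999133e-01]]), 'ft_force': array([ 0.94137673, -0.49192033,  0.38836593]), 'wrist_torque': array([-0.05770929,  0.02167187, -0.03075278]), 'gripper_force': 0.0, 'grip_width': 0.08532717690811006} 0.017
```

View pics/t0.png

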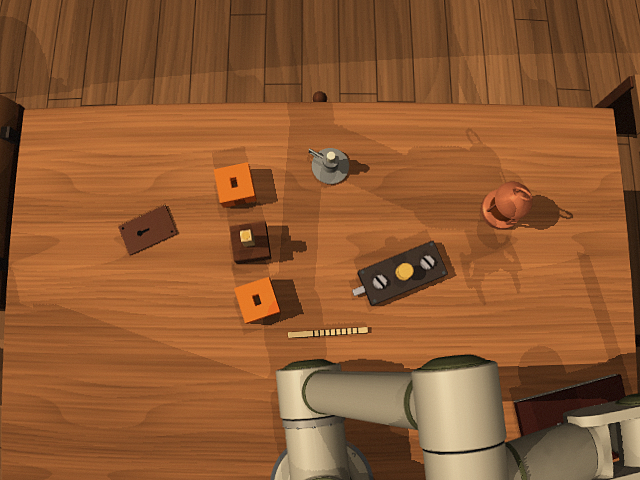

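View pics/s0.png

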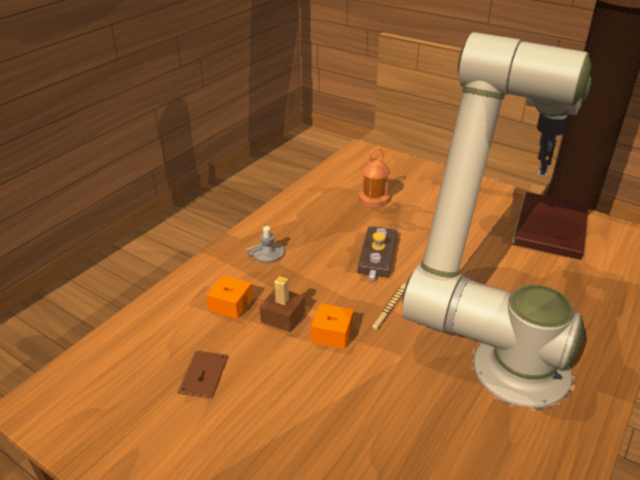

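The pictures show the dark oak block with a pale handle (top view about 247,238). The orange look-alikes are at (235,184) and (257,301). The case is at (403,273), with its nose (+y) toward (358,292), so slot_a is near (380,282) and slot_b near (428,262). I choose the dark block and check it in a close crop with the case.

```bash
python3 - <<'E'
from h import *
im=cv2.imread('pics/t0.png')
a=cv2.resize(im[210:275,220:285],(390,390),interpolation=cv2.INTER_CUBIC)
b=cv2.resize(im[238:308,350:450],None,fx=5.57,fy=5.57,interpolation=cv2.INTER_CUBIC)[:390]
s=cv2.imread('pics/s0.png')
c=cv2.resize(s[220:285,350:405],None,fx=6,fy=6,interpolation=cv2.INTER_CUBIC)
cv2.imwrite('pics/c0.png',cv2.resize(np.hstack([a,b[:,:]]),(800,330)))
hsv=cv2.cvtColor(im,cv2.COLOR_BGR2HSV)
def comps(m,x0,y0,x1,y1,mn=15):
    z=np.zeros_like(m);z[y0:y1,x0:x1]=m[y0:y1,x0:x1]
    cs,_=cv2.findContours(z,cv2.RETR_EXTERNAL,cv2.CHAIN_APPROX_NONE)
    return [c for c in cs if cv2.contourArea(c)>mn]
pr=lambda t,c:print(t,cv2.contourArea(c),cv2.minAreaRect(c))
for c in comps(cv2.inRange(hsv,(15,60,150),(35,255,255)),225,220,275,265):pr('handle',c);print(onz('top',*cv2.minAreaRect(c)[0],.124))
for c in comps(cv2.inRange(hsv,(15,120,140),(35,255,255)),380,250,425,295):pr('cap',c);print(onz('top',*cv2.minAreaRect(c)[0],.068))
for c in comps(cv2.inRange(hsv,(0,0,110),(180,70,255)),350,235,450,310,6):pr('grey',c);print(onz('top',*cv2.minAreaRect(c)[0],.042))
# dark case and block
for nm,bx,z in(('block',(222,212,272,270),.054),('case',(355,235,455,312),.03)):
    m=cv2.inRange(hsv,(0,0,0),(180,255,75))
    for c in comps(m,*bx,200):
        pr(nm,c); P=np.array([onz('top',*p,z)[:2] for p in cv2.boxPoints(cv2.minAreaRect(c))]);print(P.round(4),P.mean(0))
E
```

```text
handle 101.5 ((245.1899871826172, 235.3299560546875), (11.455129623413086, 10.74802303314209), 81.8698959350586)
[0.5738182  0.16885811 0.124     ]
cap 205.5 ((403.5, 271.0), (16.0, 17.0), 90.0)
[ 0.49837051 -0.19240626  0.068     ]
grey 65.5 ((358.3448181152344, 290.362060546875), (6.4993367195129395, 12.255891799926758), 68.19859313964844)
[ 0.45638772 -0.08855423  0.042     ]
grey 43.5 ((376.51177978515625, 283.8470458984375), (12.148106575012207, 5.314796447753906), 49.398704528808594)
[ 0.47144116 -0.13163602  0.042     ]
grey 39.0 ((382.0000305175781, 279.0000305175781), (12.727922439575195, 4.242640495300293), 45.0)
[ 0.4828116  -0.14485226  0.042     ]
grey 43.0 ((424.00006103515625, 264.5000305175781), (12.020814895629883, 4.949747085571289), 45.0)
[ 0.51662446 -0.24598068  0.042     ]
grey 33.5 ((429.52215576171875, 259.1681213378906), (12.041227340698242, 4.139172077178955), 48.8140754699707)
[ 0.52932803 -0.259726    0.042     ]
block 358.5 ((253.0, 242.5), (36.0, 41.0), 0.0)
[[0.5208 0.2005]
 [0.6189 0.2023]
 [0.6184 0.1167]
 [0.5205 0.1158]] [0.56965266 0.15883205]
case 3118.5 ((399.4149169921875, 276.1192321777344), (41.89365768432617, 91.71489715576172), 67.78240966796875)
[[ 0.4964 -0.0679]
 [ 0.5792 -0.2747]
 [ 0.4847 -0.3098]
 [ 0.4042 -0.1041]] [ 0.49109486 -0.18914555]
```

View pics/c0.png

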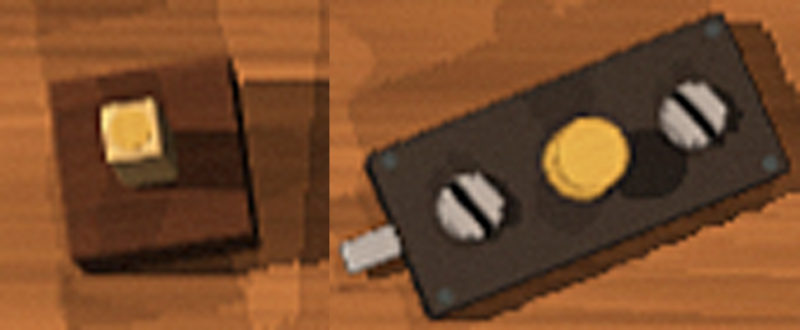

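The crop confirms it: the dark block holds the pale handle and is turned about 7.5°. The screw slots are at about 41° and 43° in world, and the case's long side is at about 112°.

```bash
python3 - <<'E'
from h import *
C=[onz('top',220+x/5.07,210+y/5.08,.054)[:2] for x,y in((50,85),(232,60),(257,240),(78,262))]
C=np.array(C);print(C.round(4),C.mean(0),[np.linalg.norm(C[i]-C[i-1]).round(4) for i in range(4)],[np.degrees(np.arctan2(*(C[i]-C[i-1])[::-1])).round(1) for i in range(4)])
im=cv2.imread('pics/s0.png');hsv=cv2.cvtColor(im,cv2.COLOR_BGR2HSV)
m=cv2.inRange(hsv,(15,60,110),(35,200,255));m[:270]=0;m[315:]=0;m[:,:265]=0;m[:,300:]=0
print(cv2.boundingRect(m))
print('exp side handle top/shoulder centre',proj('side',[.5738,.1689,.124]),proj('side',[.572,.165,.054]))
print('top shoulder',proj('top',[*C.mean(0),.124]))
E
```

```text
[[0.6075 0.2143]
 [0.6189 0.1291]
 [0.5341 0.1167]
 [0.5242 0.1996]] [0.57118309 0.16494308] [np.float64(0.0846), np.float64(0.086), np.float64(0.0857), np.float64(0.0835)] [np.float64(10.0), np.float64(-82.4), np.float64(-171.7), np.float64(96.8)]
(271, 274, 19, 31)
exp side handle top/shoulder centre [282.18064406 279.87299012] [284.73376654 300.49824613]
top shoulder [246.91291674 236.4803801 ]
```

>>> jog_arm(
  hand=[0.085, 0.085, 0.085, 0.085, 0.085],
  travel=[
    [0.03, 0.053, 0],
    [0.03, 0.053, 0],
    [0.03, 0.053, 0],
    [0.03, 0.053, 0],
    [0.03, 0.053, 0],
  ],
  yaw=[0, -0.05, -0.05, -0.05, -0.038],
)

```text
time_s: 0.72
position: [0.3234, -0.2553, 0.2117]
tool_rot: [[0.992, 0.129, -0.0], [0.129, -0.992, 0.0], [0.0, -0.0, -1.0]]
ft_force: [0.6, 0.7, 0.4]
grip_width: 0.0851
gripper_force: 0.0
```

>>> jog_arm(
  hand=[0.085, 0.085, 0.085, 0.085, 0.085],
  travel=[
    [0.03, 0.053, 0],
    [0.03, 0.053, 0],
    [0.03, 0.053, 0],
    [0.03, 0.053, 0],
    [0.03, 0.053, 0],
  ],
  yaw=[0, 0, 0, 0, 0],
)

```text
time_s: 1.35
position: [0.4735, 0.0099, 0.2117]
tool_rot: [[0.991, 0.132, -0.0], [0.132, -0.991, -0.0], [-0.0, 0.0, -1.0]]
ft_force: [1.0, -1.0, 0.2]
grip_width: 0.0851
gripper_force: 0.0
```

>>> jog_arm(
  hand=[0.085, 0.085, 0.085, 0.085, 0.085],
  travel=[
    [0.03, 0.05, 0],
    [0.03, 0.05, 0],
    [0.03, 0.05, 0],
    [0.0085, 0.0066, 0],
    [0, 0, -0.02],
  ],
  yaw=[0, 0, 0, 0, 0],
)

```text
time_s: 1.98
position: [0.5722, 0.1648, 0.1921]
tool_rot: [[0.991, 0.132, 0.002], [0.132, -0.991, -0.0], [0.002, 0.0, -1.0]]
ft_force: [0.7, -0.2, -0.6]
grip_width: 0.0851
gripper_force: 0.0
```

>>> jog_arm(
  hand=[0.085, 0.085, 0.085, 0.085, 0.085],
  travel=[
    [0, 0, -0.03],
    [0, 0, -0.03],
    [0, 0, -0.025],
    [0, 0, -0.014],
    [0, 0, 0],
  ],
  yaw=[0, 0, 0, 0, 0],
)

```text
time_s: 2.6
position: [0.5711, 0.164, 0.0923]
tool_rot: [[0.991, 0.131, -0.002], [0.131, -0.991, -0.0], [-0.002, 0.0, -1.0]]
ft_force: [-0.8, 0.8, 1.4]
grip_width: 0.0851
gripper_force: 0.0
```

```bash
python3 - <<'E'
from h import *
t=grab('top');s=grab('side')
a=cv2.resize(t[190:280,200:300],(440,396),interpolation=cv2.INTER_CUBIC)
b=cv2.resize(s[240:330,235:325],(360,396),interpolation=cv2.INTER_CUBIC)
cv2.imwrite('pics/c1.png',np.hstack([a,b]));o=env.observe();print(o['position'],o['ft_force'])
E
```

```text
[0.57187126 0.16430858 0.09374267] [ 0.20740397  0.60093044 -0.65945516]
```

View pics/c1.png

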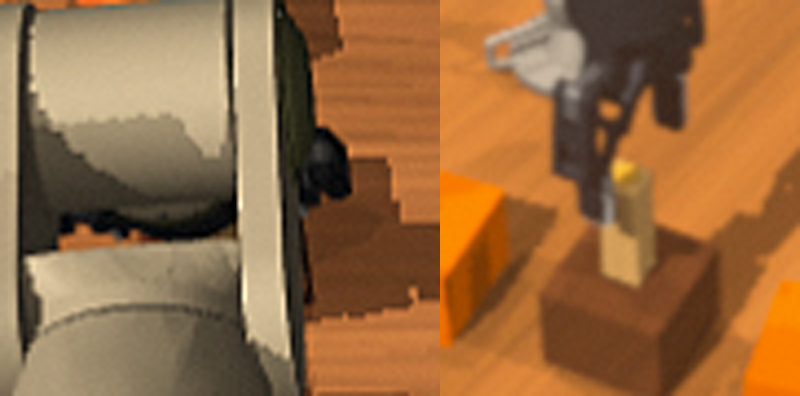

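```bash
python3 - <<'E'
from h import *
o=env.observe();p=o['position'];R=o['tool_rot']
for s in(1,-1):
  for z in(.004,.017): print(s,z,proj('side',p+R@[0,s*.048,z]))
print(proj('side',[.572,.1655,.089]),o['q'])
E
```

```text
1 0.004 [293.53622635 278.6381702 ]
1 0.017 [293.66666835 282.52698686]
-1 0.004 [274.89899109 301.23604725]
-1 0.017 [275.13594855 305.17892933]
[284.11117876 290.15361135] [ 4.64214050e+00  3.22125917e+01  7.72088473e+01 -2.87807501e-03
  7.04967605e+01  8.71063276e+01]
```

```bash
python3 - <<'E'
from h import *
s0=cv2.imread('pics/s0.png');s=grab('side')
p=np.array([.1729,-.5218,.2113]);R=np.array([[.949,.314,0],[.314,-.949,0],[0,0,-1.]])
o=env.observe();p2=o['position'];R2=o['tool_rot']
a=cv2.resize(s0[140:200,510:590],None,fx=5,fy=5);b=cv2.resize(s[240:320,240:320],None,fx=5,fy=5)
for im,P,Q,x0,y0 in((a,p,R,510,140),(b,p2,R2,240,240)):
  for sg in(1,-1):
    for z,c in((.004,(0,255,0)),(.017,(0,0,255))):
      u=proj('side',P+Q@[0,sg*.0427,z]);cv2.circle(im,(int((u[0]-x0)*5),int((u[1]-y0)*5)),4,c,-1)
a=np.vstack([a,np.zeros((100,400,3),np.uint8)])
cv2.imwrite('pics/c2.png',np.hstack([a,b]))
E
```

```text
(no output)
```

View pics/c2.png

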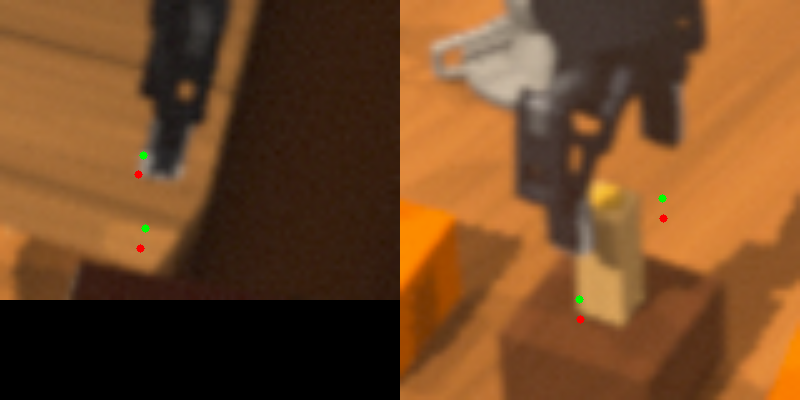

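```bash
python3 - <<'E'
from h import *
o=env.observe();p=o['position'];R=o['tool_rot']
print('base side',proj('side',[0,0,0]),'top',proj('top',[0,0,0]))
for z in(-.06,-.03,.004,.017): print('top finger -y',z,proj('top',p+R@[0,.0427,z]),proj('top',p+R@[0,.057,z]))
t=grab('top');
cv2.imwrite('pics/c3.png',np.hstack([cv2.resize(t[200:270,250:320],(400,400)),cv2.resize(cv2.imread('pics/s0.png')[310:440,460:590],(400,400))]))
E
```

```text
base side [522.08575232 368.71207569] top [321.60579256 484.63464433]
top finger -y -0.06 [264.89679361 231.14399187] [271.37662733 230.26965718]
top finger -y -0.03 [266.05227363 233.61797462] [272.38452924 232.76353994]
top finger -y 0.004 [267.3001575  236.28890286] [273.47301795 235.45593489]
top finger -y 0.017 [267.76094118 237.2749129 ] [273.87494083 236.4498655 ]
```

View pics/c3.png

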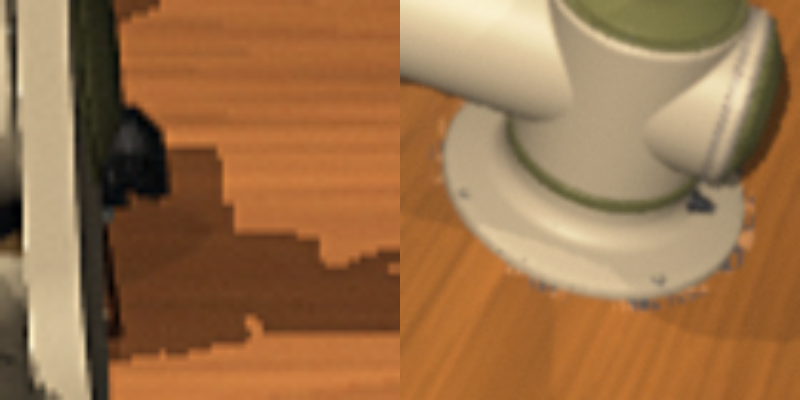

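The driver's handle is consistent in both views, but the side view shows the open fingertips (near 274,289 and 292,269) about 11 px higher than expected, roughly level with the handle's top. Lowering 20 mm is safe either way.

>>> jog_arm(
  hand=[0.085, 0.085, 0.085, 0.085, 0.085],
  travel=[
    [0, 0, -0.01],
    [0, 0, -0.01],
    [0, 0, 0],
    [0, 0, 0],
    [0, 0, 0],
  ],
  yaw=[0, 0, 0, 0, 0],
)

```text
time_s: 3.42
position: [0.5716, 0.1645, 0.0731]
tool_rot: [[0.991, 0.131, 0.0], [0.131, -0.991, 0.0], [0.0, -0.0, -1.0]]
ft_force: [0.0, -0.0, -0.0]
grip_width: 0.0855
gripper_force: 0.0
```

>>> jog_arm(
  hand=[0.06, 0.045, 0.04, 0.04, 0.04],
  travel=[
    [0, 0, 0],
    [0, 0, 0],
    [0, 0, 0],
    [0, 0, 0],
    [0, 0, 0],
  ],
  yaw=[0, 0, 0, 0, 0],
  grip_force=30,
)

```text
time_s: 4.05
position: [0.5714, 0.1645, 0.0728]
tool_rot: [[0.991, 0.131, -0.0], [0.131, -0.991, -0.0], [-0.0, 0.0, -1.0]]
ft_force: [0.1, -0.1, 1.0]
grip_width: 0.0402
gripper_force: 0.0
```

```bash
python3 - <<'E'
from h import *
s=grab('side')
o=env.observe();p2=o['position'];R2=o['tool_rot'];print(p2,o['ft_force'],o['grip_width'])
b=cv2.resize(s[250:320,240:320],None,fx=7,fy=7)
for sg in(1,-1):
    for z,c in((0.01,(0,255,0)),(.017,(0,0,255))):
      u=proj('side',p2+R2@[0,sg*.02,z]);cv2.circle(b,(int((u[0]-240)*7),int((u[1]-250)*7)),3,c,-1)
cv2.imwrite('pics/c4.png',b)
E
```

```text
[0.57141281 0.16446949 0.07281035] [0.22147347 0.38735528 0.11227182] 0.04007395249670851
```

View pics/c4.png

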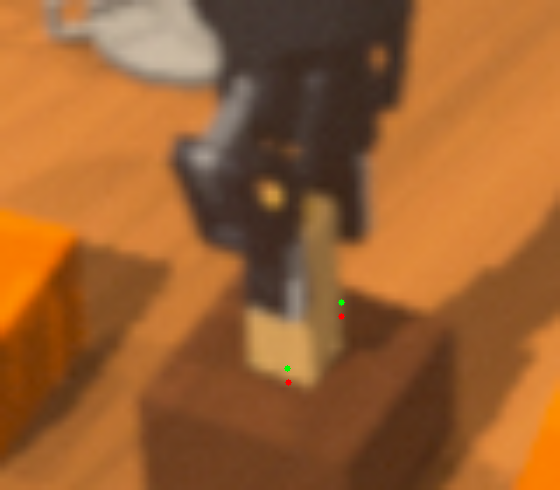

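The fingers now straddle the handle, with the tip of the near finger about 27 mm above the shoulder. That is a good hold, so I close.

>>> jog_arm(
  hand=[0.02, 0.015, 0.015, 0.015, 0.015],
  travel=[
    [0, 0, 0],
    [0, 0, 0],
    [0, 0, 0],
    [0, 0, 0],
    [0, 0, 0],
  ],
  yaw=[0, 0, 0, 0, 0],
  grip_force=80,
)

```text
time_s: 4.72
position: [0.5714, 0.1649, 0.073]
tool_rot: [[0.991, 0.131, 0.0], [0.131, -0.991, 0.001], [0.0, -0.001, -1.0]]
ft_force: [-1.9, 5.5, 4.2]
grip_width: 0.0252
gripper_force: 78.5
```

>>> jog_arm(
  hand=[0.015, 0.015, 0.015, 0.015, 0.015],
  travel=[
    [0, 0, 0],
    [0, 0, 0.01],
    [0, 0, 0.02],
    [0, 0, 0.03],
    [0, 0, 0.03],
  ],
  yaw=[0, 0, 0, 0, 0],
)

```text
time_s: 5.35
position: [0.5714, 0.1636, 0.1638]
tool_rot: [[0.991, 0.131, -0.0], [0.131, -0.991, -0.002], [-0.001, 0.002, -1.0]]
ft_force: [0.2, 0.6, -1.4]
grip_width: 0.0249
gripper_force: 79.0
```

>>> jog_arm(
  hand=[0.015, 0.015, 0.015, 0.015, 0.015],
  travel=[
    [0, 0, 0.02],
    [0, 0, 0.02],
    [0, 0, 0],
    [0, 0, 0],
    [0, 0, 0],
  ],
  yaw=[0, 0, 0, 0, 0],
)

```text
time_s: 5.98
position: [0.5711, 0.1643, 0.2018]
tool_rot: [[0.991, 0.131, -0.002], [0.131, -0.991, -0.0], [-0.002, 0.0, -1.0]]
ft_force: [0.6, -0.2, -2.3]
grip_width: 0.0251
gripper_force: 79.0
```

```bash
python3 - <<'E'
from h import *
t=grab('top');s=grab('side')
o=env.observe();print(o['position'],o['ft_force'],o['wrist_torque'],o['grip_width'],o['gripper_force'])
b=cv2.resize(s[200:320,230:330],None,fx=4,fy=4,interpolation=cv2.INTER_CUBIC)
a=cv2.resize(t[180:300,200:300],None,fx=4,fy=4,interpolation=cv2.INTER_CUBIC)
cv2.imwrite('pics/c5.png',np.hstack([a,b]))
E
```

```text
[0.57120283 0.16441264 0.20211561] [-0.82553695  0.57273547 -1.21202132] [ 0.00353915  0.04044186 -0.02648228] 0.024825804357961834 79.01008129119873
```

View pics/c5.png

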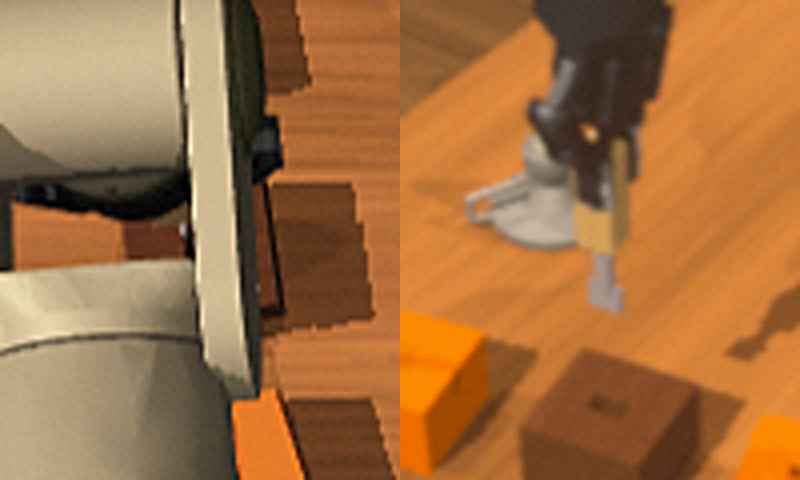

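```bash
python3 - <<'E'
from h import *
print(proj('side',[.5712,.1644,.133]),proj('side',[.572,.1655,.108]),onz('side',281.3,276.5,.133))
for z in (.1,.133,.16): print(z,onz('side',281.3,276.5,z))
s=cv2.imread('pics/s0.png');hsv=cv2.cvtColor(s,cv2.COLOR_BGR2HSV)
m=cv2.inRange(hsv,(18,130,130),(35,255,255));m[:220]=0;m[260:]=0;m[:,:365]=0;m[:,395:]=0
print('cap side',cv2.boundingRect(m),proj('side',[.4984,-.1924,.068]),proj('side',[.5,-.1955,.068]))
for q in((.4771,-.1382),(.523,-.2529)):print(proj('side',[*q,.042]))
g=cv2.inRange(hsv,(0,0,120),(180,70,255));g[:225]=0;g[268:]=0;g[:,:365]=0;g[:,395:]=0
print([(cv2.boundingRect(c),cv2.contourArea(c)) for c in cv2.findContours(g,0,2)[0]])
E
```

```text
[283.98653427 276.46033042] [283.83141998 284.35293536] [0.57658468 0.16819925 0.133     ]
0.1 [0.60150773 0.13698834 0.1       ]
0.133 [0.57658468 0.16819925 0.133     ]
0.16 [0.5561931  0.19373545 0.16      ]
cap side (372, 232, 14, 19) [379.91995118 236.73670224] [379.96379806 236.02502307]
[376.5047466  256.15341829]
[382.17917989 231.18388348]
[((370, 252, 11, 11), 83.5), ((376, 242, 5, 4), 7.5), ((376, 228, 11, 6), 27.5)]
```

>>> jog_arm(
  hand=[0.015, 0.015, 0.015, 0.015, 0.015],
  travel=[
    [-0.016, -0.05, 0],
    [-0.016, -0.05, 0],
    [-0.016, -0.05, 0],
    [-0.016, -0.05, 0],
    [-0.016, -0.05, 0],
  ],
  yaw=[0.1, 0.1, 0.1, 0.1, 0.1],
)

```text
time_s: 6.7
position: [0.4906, -0.087, 0.2027]
tool_rot: [[0.805, 0.593, -0.0], [0.593, -0.805, -0.0], [-0.0, 0.0, -1.0]]
ft_force: [0.7, 0.9, -1.7]
grip_width: 0.0248
gripper_force: 78.9
```

>>> jog_arm(
  hand=[0.015, 0.015, 0.015, 0.015, 0.015],
  travel=[
    [-0.0167, -0.0549, 0],
    [0, 0, -0.03],
    [0, 0, -0.03],
    [0, 0, -0.015],
    [0, 0, 0],
  ],
  yaw=[0.1, 0, 0, 0, 0],
)

```text
time_s: 7.32
position: [0.4742, -0.1402, 0.1269]
tool_rot: [[0.744, 0.668, -0.002], [0.668, -0.744, 0.001], [-0.001, -0.002, -1.0]]
ft_force: [0.4, 1.0, -0.8]
grip_width: 0.0252
gripper_force: 79.0
```

```bash
python3 - <<'E'
from h import *
t=grab('top');s=grab('side')
o=env.observe();print(o['position'],o['tool_rot'][:2,0],o['ft_force'])
b=cv2.resize(s[205:285,345:420],None,fx=6,fy=6,interpolation=cv2.INTER_CUBIC)
a=cv2.resize(t[245:313,345:400],None,fx=6,fy=6,interpolation=cv2.INTER_CUBIC)
a=np.vstack([a,np.zeros((480-len(a),a.shape[1],3),np.uint8)])
cv2.imwrite('pics/c6.png',np.hstack([a,b]))
p=o['position']
print(proj('side',p-[0,0,.069]),proj('side',[.4771,-.1382,.042]))
E
```

```text
[ 0.47499057 -0.14054965  0.12834988] [0.74389515 0.66829632] [-0.54798405  0.2129084  -1.32945907]
[377.93117262 251.05965314] [376.5047466  256.15341829]
```

View pics/c6.png

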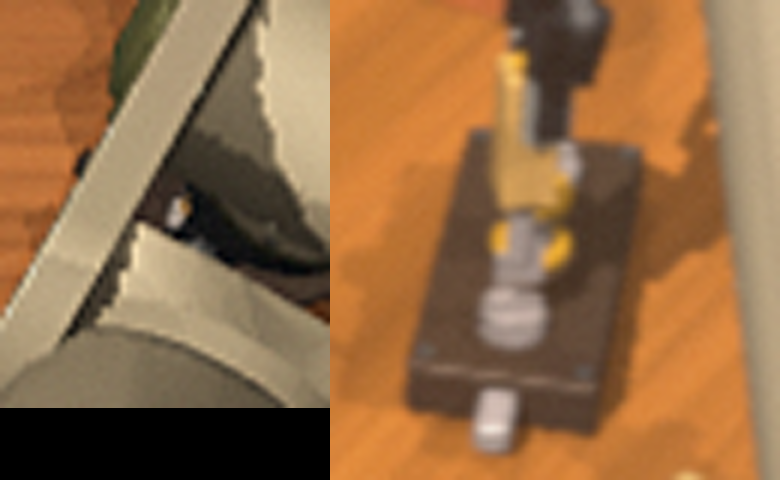

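The blade hangs above screw a: blade bottom near (376.5,252), screw near (375.5,257). It is about 1 px (2 mm) off along the slot. I correct this and go down by feel.

>>> jog_arm(
  hand=[0.015, 0.015, 0.015, 0.015, 0.015],
  travel=[
    [0.001, 0.001, -0.01],
    [0, 0, -0.005],
    [0, 0, -0.002],
    [0, 0, -0.002],
    [0, 0, 0],
  ],
  yaw=[0, 0, 0, 0, 0],
)

```text
time_s: 8.05
position: [0.4759, -0.1393, 0.1105]
tool_rot: [[0.744, 0.668, 0.001], [0.668, -0.744, -0.001], [0.0, 0.001, -1.0]]
ft_force: [-3.9, 2.9, 15.1]
grip_width: 0.0254
gripper_force: 81.6
```

```bash
cat > st.py <<'E'
from h import *
import time
o=env.observe();print(o['time_s'],o['position'].round(4),np.degrees(np.arctan2(*o['tool_rot'][:2,0][::-1])).round(2),o['ft_force'].round(1),o['wrist_torque'].round(3),o['grip_width'].round(4))
E
python3 st.py
```

```text
Traceback (most recent call last):
  File "st.py", line 3, in <module>
    o=env.observe();print(o['time_s'],o['position'].round(4),np.degrees(np.arctan2(*o['tool_rot'][:2,0][::-1])).round(2),o['ft_force'].round(1),o['wrist_torque'].round(3),o['grip_width'].round(4))
                                                                                                                                                                           ^^^^^^^^^^^^^^^^^^^^^
AttributeError: 'float' object has no attribute 'round'
```

>>> jog_arm(
  hand=[0.015, 0.015, 0.015, 0.015, 0.015],
  travel=[
    [-0.0005, 0.0005, 0],
    [-0.0005, 0.0005, 0],
    [-0.0005, 0.0005, 0],
    [0, 0, 0],
    [0, 0, 0],
  ],
  yaw=[0, 0, 0, 0, 0],
)

```text
time_s: 8.68
position: [0.4753, -0.1388, 0.1106]
tool_rot: [[0.744, 0.668, 0.004], [0.668, -0.744, -0.003], [0.001, 0.005, -1.0]]
ft_force: [-1.4, -0.9, 9.8]
grip_width: 0.0253
gripper_force: 80.6
```

```bash
sed -i "s/o\['grip_width'\].round(4)/round(o['grip_width'],4)/" st.py; python3 st.py
```

```text
8.675 [ 0.4753 -0.1388  0.1106] 41.93 [-1.4 -0.9  9.8] [-0.19   0.248 -0.013] 0.0253
```

>>> jog_arm(
  hand=[0.015, 0.015, 0.015, 0.015, 0.015],
  travel=[
    [0, 0, 0.004],
    [0.0025, -0.0026, 0],
    [0, 0, -0.002],
    [0, 0, -0.002],
    [0, 0, 0],
  ],
  yaw=[0, 0, 0, 0, 0],
)

```text
time_s: 9.3
position: [0.4771, -0.1408, 0.11]
tool_rot: [[0.744, 0.668, 0.002], [0.668, -0.744, -0.001], [0.0, 0.002, -1.0]]
ft_force: [-1.6, 1.6, 13.1]
grip_width: 0.0248
gripper_force: 81.2
```

```bash
python3 st.py
```

```text
9.3 [ 0.4771 -0.1408  0.11  ] 41.94 [-1.6  1.6 13.1] [ 0.315  0.612 -0.001] 0.0248
```

```bash
python3 - <<'E'
from h import *
g=cv2.cvtColor(cv2.imread('pics/t0.png'),cv2.COLOR_BGR2GRAY).astype(np.float32)
for nm,(u,v) in(('a',(379.3,281.4)),('b',(426.8,261.9))):
    k=8; P=cv2.getRectSubPix(cv2.resize(g,None,fx=k,fy=k,interpolation=cv2.INTER_CUBIC),(161,161),(u*k+3.5,v*k+3.5))
    yy,xx=np.mgrid[-80:81,-80:81]/k
    bright=P>110
    cs=sorted(cv2.findContours(bright.astype(np.uint8),0,1)[0],key=cv2.contourArea)[-2:]
    allp=np.vstack(cs); (cx,cy),r=cv2.minEnclosingCircle(allp)
    c=np.array([u+(cx-80)/k,v+(cy-80)/k]);print(nm,'disc',c,r/k,onz('top',*c,.042),'rexp',np.linalg.norm(proj('top',[.5,-.1955,.042])-proj('top',[.516,-.1955,.042])))
    # slot: darkest along rows across, in disc
    hull=cv2.convexHull(allp);m=np.zeros(P.shape,np.uint8);cv2.fillConvexPoly(m,hull,1)
    d=(m>0)&(~bright)
    w=(110-P)*d;w[w<0]=0
    mx,my=(w*xx).sum()/w.sum(),(w*yy).sum()/w.sum()
    C=np.cov(np.vstack([xx[d],yy[d]]),aweights=w[d]+1e-6);e=np.linalg.eigh(C);vv=e[1][:,1]
    A=onz('top',u+mx+5*vv[0],v+my+5*vv[1],.04);B=onz('top',u+mx-5*vv[0],v+my-5*vv[1],.04)
    print(' slot mid',((A+B)/2).round(4),'ang',np.degrees(np.arctan2(*(A-B)[:2][::-1]))%180,np.sqrt(e[0]))
E
```

```text
a disc [379.54632359 281.275     ] 6.943720817565918 [ 0.47746875 -0.13893205  0.042     ] rexp 6.709629588964631
 slot mid [ 0.4775 -0.1391  0.04  ] ang 39.25552968442685 [0.83120322 3.70034938]
b disc [426.97169285 261.88972988] 6.840832233428955 [ 0.52283291 -0.25334686  0.042     ] rexp 6.709629588964631
 slot mid [ 0.5235 -0.2541  0.04  ] ang 40.66889962704957 [0.84366821 3.55107016]
```

>>> jog_arm(
  hand=[0.015, 0.015, 0.015, 0.015, 0.015],
  travel=[
    [0, 0, 0.01],
    [0, 0, 0.01],
    [0, 0, 0],
    [0, 0, 0],
    [0, 0, 0],
  ],
  yaw=[0, 0, -0.045, 0, 0],
)

```text
time_s: 9.93
position: [0.4766, -0.1405, 0.1288]
tool_rot: [[0.773, 0.635, -0.0], [0.635, -0.773, 0.0], [-0.0, -0.0, -1.0]]
ft_force: [-0.1, 0.6, -1.3]
grip_width: 0.025
gripper_force: 79.2
```

```bash
python3 st.py; python3 - <<'E'
from h import *
s=np.mean([grab('side').astype(float) for _ in range(4)],axis=0);cv2.imwrite('pics/s7.png',s)
s0=cv2.imread('pics/s0.png').astype(float)
d=np.abs(s-s0).sum(2)
p=env.observe()['position']
print('pred tip',proj('side',p-[0,0,.069]))
print('diff cols368-388 rows 236-262');print(d[236:262,366:390].astype(int))
print('gray s');print(s.mean(2)[238:270,366:388].astype(int))
E
```

```text
9.925 [ 0.4766 -0.1405  0.1288] 39.39 [-0.1  0.6 -1.3] [-0.049 -0.007  0.022] 0.025
pred tip [377.4041731  250.75676346]
diff cols368-388 rows 236-262
[[ 15  14   1  11  13  35  52  58  96 104 108 115 111 101 107 121 136 146
  137  83  19   6   7   3]
 [  7   1   7  14   9  40  90  64  76  96 109 112 113 111 110 129 144 160
  119  69  13   8   5  10]
 [  5  10   5   1   4  41 111 107  53  93 110 125 124 122 126 137 147 141
   81  30   4   7   5   2]
 [ 10   9   8   2   7  14  56  39  77 137 167 179 159 136 134 137 131  77
   40   9   3   6   8  10]
 [  4   3  14   5  10  10  12  22  70 112 150 157 124  90 103 110  78  46
   17   8   2   7   6   5]
 [  3   5   2  13   5   2   4  29  67 101  83  59  45  25  38  44  31  21
    6  15   6  13   5   5]
 [ 10   9   6   9  13   2   9  51  83  92 117  48   7   4   7   7   5   8
    7   7   8   3   6  11]
 [  3   7   8   1   3  10   8  58  94  66  81  38   2   4   7   1   1   6
    1   7   4   7  23  47]
 [  8   5   2   7   6   9  10  65  95  53  23  10  28   6  12   7   9   7
    3  13  18  24  41  63]
 [  8   6   3   3   7  12  31  96 132  8
[... 4079 characters left out ...]
  74
   75  77  76  77]
 [ 75  76  76  77  77  77  76  76  77  76  75  73  71  72  71  72  72  71
   73  73  73  74]
 [ 86  83  79  77  77  75  76  77  75  76  76  75  74  74  72  72  71  72
   72  72  74  76]
 [102  95  88  88  87  88  88  86  83  79  78  76  76  75  72  72  71  72
   72  76  81  84]
 [ 87  87  93 101 106 108 108 104  98  89  86  87  87  87  84  81  77  74
   73  76  82  86]
 [ 70  72  78  81  86  85  86  85  83  85  93 101 106 107 106  99  90  84
   82  83  85  85]
 [ 66  66  66  70  85  98 101  96  94  85  81  83  85  86  86  84  84  90
   96  99 102 101]][ WARN:0@3.760] global loadsave.cpp:1063 imwrite_ Unsupported depth image for selected encoder is fallbacked to CV_8U.
```

Pixel profiles in the side view put the blade at (375.1,251.6) and screw a at (375,256). The tip needs about 3.5 mm more toward +x −y, so I shift and retry.

>>> jog_arm(
  hand=[0.015, 0.015, 0.015, 0.015, 0.015],
  travel=[
    [0.002, -0.003, 0],
    [0, 0, -0.012],
    [0, 0, -0.005],
    [0, 0, -0.003],
    [0, 0, 0],
  ],
  yaw=[0, 0, 0, 0, 0],
)

```text
time_s: 10.75
position: [0.4786, -0.1435, 0.1086]
tool_rot: [[0.773, 0.634, -0.0], [0.634, -0.773, 0.0], [-0.0, -0.0, -1.0]]
ft_force: [0.8, 1.0, -1.6]
grip_width: 0.0249
gripper_force: 79.1
```

```bash
python3 st.py
```

```text
10.75 [ 0.4786 -0.1435  0.1086] 39.35 [ 0.8  1.  -1.6] [0.012 0.012 0.051] 0.0249
```

No contact at .1086, so it is going into the slot. I continue down to the floor.

>>> jog_arm(
  hand=[0.015, 0.015, 0.015, 0.015, 0.015],
  travel=[
    [0, 0, -0.002],
    [0, 0, -0.002],
    [0, 0, -0.001],
    [0, 0, 0],
    [0, 0, 0],
  ],
  yaw=[0, 0, 0, 0, 0],
)

```text
time_s: 11.38
position: [0.4787, -0.1435, 0.1039]
tool_rot: [[0.773, 0.634, 0.0], [0.634, -0.773, -0.0], [0.0, 0.0, -1.0]]
ft_force: [-0.3, 0.2, -1.5]
grip_width: 0.025
gripper_force: 79.1
```

```bash
python3 st.py
```

```text
11.375 [ 0.4787 -0.1435  0.1039] 39.35 [-0.3  0.2 -1.5] [ 0.024 -0.028  0.021] 0.025
```

>>> jog_arm(
  hand=[0.015, 0.015, 0.015, 0.015, 0.015],
  travel=[
    [0.0006, 0.0002, 0],
    [0.0006, 0.0003, 0],
    [0.0005, 0.0003, 0],
    [0.0005, 0.0004, 0],
    [0.0004, 0.0004, 0],
  ],
  yaw=[0.143, 0.143, 0.143, 0.143, 0.143],
)

```text
time_s: 12.0
position: [0.4814, -0.1423, 0.1039]
tool_rot: [[0.164, 0.987, 0.0], [0.987, -0.164, -0.001], [-0.001, 0.0, -1.0]]
ft_force: [-0.2, -1.6, -2.7]
grip_width: 0.025
gripper_force: 79.0
```

```bash
python3 st.py
```

```text
12.0 [ 0.4814 -0.1423  0.1039] 80.58 [-0.2 -1.6 -2.7] [-0.52   0.047 -0.064] 0.025
```

>>> jog_arm(
  hand=[0.015, 0.015, 0.015, 0.015, 0.015],
  travel=[
    [0.0003, 0.0005, 0],
    [0.0003, 0.0006, 0],
    [0.0002, 0.0006, 0],
    [0.0001, 0.0006, 0],
    [0, 0, 0],
  ],
  yaw=[0.143, 0.143, 0.143, 0.11, 0],
)

```text
time_s: 12.62
position: [0.4827, -0.1402, 0.104]
tool_rot: [[-0.361, 0.933, 0.001], [0.933, 0.361, -0.001], [-0.002, 0.001, -1.0]]
ft_force: [1.5, -1.7, -2.5]
grip_width: 0.0246
gripper_force: 78.9
```

```bash
python3 st.py
```

```text
12.625 [ 0.4827 -0.1402  0.104 ] 111.14 [ 1.5 -1.7 -2.5] [-0.507 -0.388 -0.   ] 0.0246
```

>>> jog_arm(
  hand=[0.015, 0.015, 0.015, 0.015, 0.015],
  travel=[
    [0, 0.0003, 0],
    [0, 0.0003, 0],
    [0, 0, 0],
    [0, 0, 0],
    [0, 0, 0],
  ],
  yaw=[0.05, 0.05, 0, 0, 0],
)

```text
time_s: 13.25
position: [0.4826, -0.1393, 0.1041]
tool_rot: [[-0.452, 0.892, 0.001], [0.892, 0.452, -0.001], [-0.001, 0.001, -1.0]]
ft_force: [3.3, -3.4, -1.5]
grip_width: 0.0249
gripper_force: 79.0
```

```bash
python3 st.py
```

```text
13.25 [ 0.4826 -0.1393  0.1041] 116.87 [ 3.3 -3.4 -1.5] [-0.921 -0.755 -0.056] 0.0249
```

>>> jog_arm(
  hand=[0.015, 0.015, 0.015, 0.015, 0.015],
  travel=[
    [0.0005, -0.0006, 0],
    [0, 0, 0],
    [0, 0, 0],
    [0, 0, 0],
    [0, 0, 0],
  ],
  yaw=[0.04, 0.04, 0, 0, 0],
)

```text
time_s: 13.88
position: [0.4828, -0.1395, 0.1039]
tool_rot: [[-0.522, 0.853, 0.0], [0.853, 0.522, 0.0], [-0.0, 0.0, -1.0]]
ft_force: [2.5, -1.0, 0.7]
grip_width: 0.0247
gripper_force: 79.3
```

```bash
python3 st.py
```

```text
13.875 [ 0.4828 -0.1395  0.1039] 121.48 [ 2.5 -1.   0.7] [-0.245 -0.715 -0.031] 0.0247
```

>>> jog_arm(
  hand=[0.015, 0.015, 0.015, 0.015, 0.015],
  travel=[
    [0, 0, 0],
    [0, 0, 0],
    [0, 0, 0],
    [0, 0, 0],
    [0, 0, 0],
  ],
  yaw=[0.04, 0, 0, 0, 0],
)

```text
time_s: 14.5
position: [0.4829, -0.1395, 0.1039]
tool_rot: [[-0.556, 0.831, 0.0], [0.831, 0.556, 0.0], [-0.0, 0.0, -1.0]]
ft_force: [2.6, 0.5, 2.1]
grip_width: 0.0247
gripper_force: 79.4
```

```bash
python3 st.py
```

```text
14.5 [ 0.4829 -0.1395  0.1039] 123.78 [2.6 0.5 2.1] [ 0.132 -1.004 -0.17 ] 0.0247
```

>>> jog_arm(
  hand=[0.015, 0.015, 0.015, 0.015, 0.015],
  travel=[
    [0, 0, 0],
    [0, 0, 0],
    [0, 0, 0],
    [0, 0, 0],
    [0, 0, 0],
  ],
  yaw=[0.04, 0.02, 0, 0, 0],
)

```text
time_s: 15.12
position: [0.4829, -0.1395, 0.1039]
tool_rot: [[-0.605, 0.797, 0.001], [0.797, 0.605, 0.0], [-0.0, 0.001, -1.0]]
ft_force: [4.0, 2.7, 2.9]
grip_width: 0.0248
gripper_force: 79.5
```

```bash
python3 st.py
```

```text
15.125 [ 0.4829 -0.1395  0.1039] 127.19 [4.  2.7 2.9] [ 0.563 -1.259 -0.482] 0.0248
```

>>> jog_arm(
  hand=[0.015, 0.015, 0.015, 0.015, 0.015],
  travel=[
    [0, 0, 0],
    [0, -0.001, 0],
    [0, 0, 0.01],
    [0, 0, 0.025],
    [0, 0, 0.025],
  ],
  yaw=[-0.131, -0.131, 0, 0, 0],
)

```text
time_s: 15.75
position: [0.4817, -0.1405, 0.1645]
tool_rot: [[-0.382, 0.924, -0.003], [0.924, 0.382, 0.0], [0.001, -0.002, -1.0]]
ft_force: [0.3, 0.7, -1.9]
grip_width: 0.0247
gripper_force: 79.0
```

```bash
python3 st.py
```

```text
15.75 [ 0.4817 -0.1405  0.1645] 112.43 [ 0.3  0.7 -1.9] [ 0.01  -0.05  -0.034] 0.0247
```

>>> jog_arm(
  hand=[0.015, 0.015, 0.015, 0.015, 0.015],
  travel=[
    [0.004, -0.012, 0],
    [0.004, -0.012, 0],
    [0.004, -0.012, 0],
    [0.004, -0.012, 0],
    [0.004, -0.012, 0],
  ],
  yaw=[-0.125, -0.125, -0.125, -0.125, -0.125],
)

```text
time_s: 16.38
position: [0.5019, -0.2008, 0.1639]
tool_rot: [[0.236, 0.972, -0.002], [0.972, -0.236, 0.0], [-0.0, -0.002, -1.0]]
ft_force: [-0.2, 0.5, -1.7]
grip_width: 0.0249
gripper_force: 79.1
```

>>> jog_arm(
  hand=[0.015, 0.015, 0.015, 0.015, 0.015],
  travel=[
    [0.004, -0.012, 0],
    [0.004, -0.012, 0],
    [0.004, -0.012, 0],
    [0.004, -0.012, 0],
    [0.0053, -0.0098, 0],
  ],
  yaw=[-0.125, -0.125, -0.125, -0.125, -0.125],
)

```text
time_s: 17.0
position: [0.5232, -0.2587, 0.1638]
tool_rot: [[0.76, 0.65, -0.003], [0.65, -0.76, 0.001], [-0.002, -0.002, -1.0]]
ft_force: [0.8, -0.3, -1.2]
grip_width: 0.0249
gripper_force: 79.1
```

>>> jog_arm(
  hand=[0.015, 0.015, 0.015, 0.015, 0.015],
  travel=[
    [0, 0, -0.02],
    [0, 0, -0.02],
    [0, 0, -0.01],
    [0, 0, 0],
    [0, 0, 0],
  ],
  yaw=[0, 0, 0, 0, 0],
)

```text
time_s: 17.62
position: [0.5242, -0.2586, 0.1147]
tool_rot: [[0.759, 0.651, 0.001], [0.651, -0.759, -0.001], [-0.0, 0.001, -1.0]]
ft_force: [-0.0, -0.4, -1.6]
grip_width: 0.0243
gripper_force: 79.2
```

```bash
python3 st.py
```

```text
17.625 [ 0.5242 -0.2586  0.1147] 40.65 [-0.  -0.4 -1.6] [ 0.015  0.011 -0.011] 0.0243
```

>>> jog_arm(
  hand=[0.015, 0.015, 0.015, 0.015, 0.015],
  travel=[
    [0, 0, -0.003],
    [0, 0, -0.002],
    [0, 0, -0.0015],
    [0, 0, 0],
    [0, 0, 0],
  ],
  yaw=[0, 0, 0, 0, 0],
)

```text
time_s: 18.25
position: [0.524, -0.2584, 0.1074]
tool_rot: [[0.759, 0.651, 0.0], [0.651, -0.759, -0.0], [0.0, 0.0, -1.0]]
ft_force: [0.9, -0.8, -1.5]
grip_width: 0.025
gripper_force: 79.2
```

```bash
python3 st.py
```

```text
18.25 [ 0.524  -0.2584  0.1074] 40.61 [ 0.9 -0.8 -1.5] [0.01  0.043 0.   ] 0.025
```

>>> jog_arm(
  hand=[0.015, 0.015, 0.015, 0.015, 0.015],
  travel=[
    [0, 0, -0.002],
    [0, 0, -0.0015],
    [0, 0, 0],
    [0.0006, 0.0002, 0],
    [0.0006, 0.0003, 0],
  ],
  yaw=[0, 0, 0, 0.14, 0.14],
)

```text
time_s: 18.88
position: [0.5254, -0.2581, 0.1039]
tool_rot: [[0.546, 0.838, 0.0], [0.838, -0.546, -0.001], [-0.0, 0.001, -1.0]]
ft_force: [0.1, -1.8, -1.6]
grip_width: 0.0248
gripper_force: 78.9
```

```bash
python3 st.py
```

```text
18.875 [ 0.5254 -0.2581  0.1039] 56.91 [ 0.1 -1.8 -1.6] [-0.235 -0.066 -0.138] 0.0248
```

>>> jog_arm(
  hand=[0.015, 0.015, 0.015, 0.015, 0.015],
  travel=[
    [0.0005, 0.0003, 0],
    [0.0005, 0.0004, 0],
    [0.0004, 0.0004, 0],
    [0.0003, 0.0005, 0],
    [0.0003, 0.0006, 0],
  ],
  yaw=[0.14, 0.14, 0.14, 0.14, 0.14],
)

```text
time_s: 19.5
position: [0.5279, -0.2565, 0.104]
tool_rot: [[-0.122, 0.993, 0.002], [0.993, 0.122, -0.002], [-0.002, 0.002, -1.0]]
ft_force: [2.9, -1.7, -4.1]
grip_width: 0.0251
gripper_force: 78.8
```

```bash
python3 st.py
```

```text
19.5 [ 0.5279 -0.2565  0.104 ] 97.01 [ 2.9 -1.7 -4.1] [-0.673 -0.557 -0.112] 0.0251
```

>>> jog_arm(
  hand=[0.015, 0.015, 0.015, 0.015, 0.015],
  travel=[
    [0.0004, 0.0004, 0],
    [0.0003, 0.0004, 0],
    [0.0003, 0.0003, 0],
    [0, 0, 0],
    [0, 0, 0],
  ],
  yaw=[0.14, 0.1, 0.1, 0.08, 0],
)

```text
time_s: 20.12
position: [0.5287, -0.2551, 0.104]
tool_rot: [[-0.512, 0.859, 0.001], [0.859, 0.512, -0.001], [-0.002, 0.001, -1.0]]
ft_force: [2.1, -0.8, -3.1]
grip_width: 0.025
gripper_force: 78.9
```

```bash
python3 st.py
```

```text
20.125 [ 0.5287 -0.2551  0.104 ] 120.78 [ 2.1 -0.8 -3.1] [-0.472 -0.643 -0.04 ] 0.025
```

>>> jog_arm(
  hand=[0.015, 0.015, 0.015, 0.015, 0.015],
  travel=[
    [0, 0, 0],
    [0, 0, 0],
    [0, 0, 0],
    [0, 0, 0],
    [0, 0, 0],
  ],
  yaw=[0.04, 0.04, 0, 0, 0],
)

```text
time_s: 20.75
position: [0.5286, -0.2548, 0.104]
tool_rot: [[-0.579, 0.816, 0.001], [0.816, 0.579, -0.0], [-0.001, 0.001, -1.0]]
ft_force: [5.0, -1.1, -4.5]
grip_width: 0.0254
gripper_force: 78.8
```

```bash
python3 st.py
```

```text
20.75 [ 0.5286 -0.2548  0.104 ] 125.35 [ 5.  -1.1 -4.5] [-0.423 -1.299 -0.278] 0.0254
```

>>> jog_arm(
  hand=[0.015, 0.015, 0.015, 0.015, 0.015],
  travel=[
    [0, 0, 0],
    [0, 0, 0],
    [0, 0, 0],
    [0, 0, 0],
    [0, 0, 0],
  ],
  yaw=[0.03, 0, 0, 0, 0],
)

```text
time_s: 21.38
position: [0.5286, -0.2546, 0.104]
tool_rot: [[-0.603, 0.798, 0.001], [0.798, 0.603, -0.0], [-0.001, 0.001, -1.0]]
ft_force: [5.7, -1.1, -3.5]
grip_width: 0.0251
gripper_force: 78.8
```

```bash
python3 st.py
```

```text
21.375 [ 0.5286 -0.2546  0.104 ] 127.11 [ 5.7 -1.1 -3.5] [-0.255 -1.346 -0.464] 0.0251
```

>>> jog_arm(
  hand=[0.015, 0.015, 0.015, 0.015, 0.015],
  travel=[
    [0, 0, 0],
    [0, -0.001, 0],
    [0, 0, 0.01],
    [0, 0, 0.03],
    [0, 0, 0.036],
  ],
  yaw=[-0.131, -0.131, 0, 0, 0],
)

```text
time_s: 22.0
position: [0.5274, -0.2552, 0.1808]
tool_rot: [[-0.38, 0.925, -0.002], [0.925, 0.38, 0.001], [0.002, -0.002, -1.0]]
ft_force: [1.5, -0.5, -1.2]
grip_width: 0.0252
gripper_force: 79.0
```

>>> jog_arm(
  hand=[0.015, 0.015, 0.015, 0.015, 0.015],
  travel=[
    [-0.012, 0.03, 0],
    [-0.012, 0.029, 0],
    [0, 0, 0],
    [0, 0, 0],
    [0, 0, 0],
  ],
  yaw=[0, 0, 0, 0, 0],
)

```text
time_s: 22.62
position: [0.5043, -0.1973, 0.1798]
tool_rot: [[-0.377, 0.926, -0.0], [0.926, 0.377, -0.0], [-0.0, -0.0, -1.0]]
ft_force: [0.1, -0.4, -2.0]
grip_width: 0.0252
gripper_force: 79.1
```

```bash
python3 st.py; python3 - <<'E'
from h import *
t=grab('top');s=grab('side')
b=cv2.resize(s[200:275,345:415],None,fx=6,fy=6,interpolation=cv2.INTER_CUBIC)
a=cv2.resize(t[235:310,350:412],None,fx=6,fy=6,interpolation=cv2.INTER_CUBIC)
cv2.imwrite('pics/c8.png',np.hstack([a,b]))
p=env.observe()['position'];print(proj('side',p-[0.004,0,.069]))
E
```

```text
22.625 [ 0.5043 -0.1973  0.1798] 112.13 [ 0.1 -0.4 -2. ] [ 0.005 -0.003  0.046] 0.0252
[381.06411251 223.4219057 ]
```

View pics/c8.png

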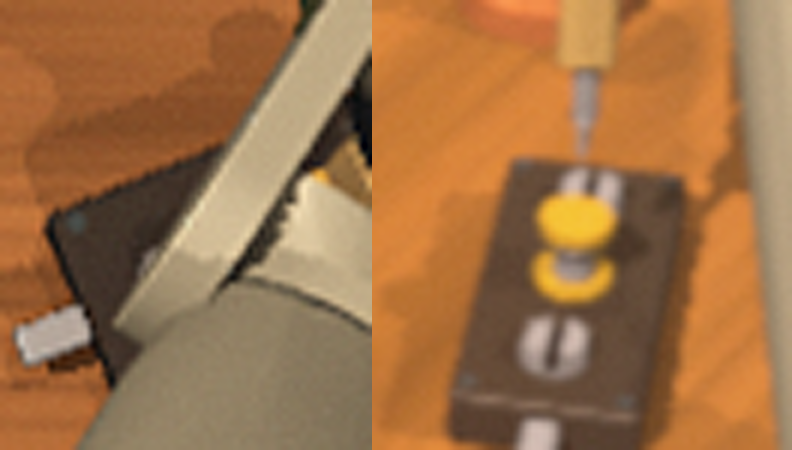

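Both slots now lie along the long side: a at crop (555,345), b at (597,185). The plunger is still up and the tip is above it, slightly right of the cap's centre. I nudge it over and descend to contact.

>>> jog_arm(
  hand=[0.015, 0.015, 0.015, 0.015, 0.015],
  travel=[
    [0.002, -0.002, -0.015],
    [0, 0, -0.015],
    [0, 0, -0.01],
    [0, 0, 0],
    [0, 0, 0],
  ],
  yaw=[0, 0, 0, 0, 0],
)

```text
time_s: 23.35
position: [0.5064, -0.1988, 0.1401]
tool_rot: [[-0.377, 0.926, 0.0], [0.926, 0.377, -0.0], [-0.001, 0.0, -1.0]]
ft_force: [0.7, -0.6, -1.9]
grip_width: 0.0249
gripper_force: 79.1
```

```bash
cat > av.py <<'E'
from h import *
F=[];Z=[]
for _ in range(4):
    o=env.observe();F.append(o['ft_force']);Z.append(o['position']);env.get_image('side')
print(o['time_s'],np.mean(F,0).round(2),np.std(F,0).round(2),np.mean(Z,0).round(4))
E
python3 av.py
```

```text
23.5 [-0.21 -0.36 -1.81] [0.56 0.47 0.22] [ 0.5064 -0.1987  0.1402]
```

>>> jog_arm(
  hand=[0.015, 0.015, 0.015, 0.015, 0.015],
  travel=[
    [0, 0, -0.002],
    [0, 0, -0.002],
    [0, 0, -0.002],
    [0, 0, 0],
    [0, 0, 0],
  ],
  yaw=[0, 0, 0, 0, 0],
)

```text
time_s: 24.18
position: [0.5063, -0.1986, 0.134]
tool_rot: [[-0.377, 0.926, 0.0], [0.926, 0.377, -0.0], [-0.0, 0.0, -1.0]]
ft_force: [-1.1, -0.1, 1.5]
grip_width: 0.025
gripper_force: 79.4
```

```bash
python3 av.py
```

```text
24.325 [-0.67 -0.46  1.57] [0.36 0.43 0.38] [ 0.5063 -0.1986  0.134 ]
```

>>> jog_arm(
  hand=[0.015, 0.015, 0.015, 0.015, 0.015],
  travel=[
    [0, 0, -0.003],
    [0, 0, -0.003],
    [0, 0, -0.003],
    [0, 0, 0],
    [0, 0, 0],
  ],
  yaw=[0, 0, 0, 0, 0],
)

```text
time_s: 25.0
position: [0.5063, -0.1987, 0.125]
tool_rot: [[-0.376, 0.926, 0.0], [0.926, 0.376, -0.0], [-0.0, 0.0, -1.0]]
ft_force: [-0.8, 1.1, 5.5]
grip_width: 0.0251
gripper_force: 80.1
```

```bash
python3 av.py; python3 - <<'E'
from h import *
def cap(f):
    hsv=cv2.cvtColor(f,cv2.COLOR_BGR2HSV);m=cv2.inRange(hsv,(18,130,130),(35,255,255))
    m[:225]=0;m[265:]=0;m[:,:365]=0;m[:,395:]=0
    r=np.where(m.sum(1)>0)[0];return r,(m>0).sum(1)[r]
print(*cap(cv2.imread('pics/s0.png')));print(*cap(grab('side')))
d=[proj('side',[.5,-.196,z])[1] for z in(.068,.056)];print(d)
E
```

```text
25.15 [-0.58  0.24  5.1 ] [0.15 0.63 0.29] [ 0.5063 -0.1987  0.125 ]
[232 233 234 235 236 237 238 239 240 241 242 243 244 245 246 247 248 249
 250] [ 1  9 11 13 14 13 12 11 10  4  2  4  6  6  8 13 11  9  1]
[236 237 238 239 240 241 242 243 244 245 246 247 248 249 250] [ 3  7 10 12 12 13 13 12 12  7  8 13 11  9  2]
[np.float64(235.9399019651218), np.float64(239.3316305653752)]
```

```bash
python3 -c "
from rig import env
print(env.close_job())"
```

```text
the job is handed in; nothing more can be done
None
```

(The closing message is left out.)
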